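# Sweep the two sinkers off the plank into the tackle drawer

## Robot

A 6-joint arm with a two-finger parallel gripper is mounted at the origin on the work surface. World frame = base frame: x ahead of the robot, y to its left, z up, the work surface at z = 0. Lengths are in m, angles in rad, forces in N, time in s.
With the tool pointing down it reaches from about 0.375 to 0.975 m from the base axis. Payload 3.8 kg.
Tool frame: the origin (TCP) lies midway between the tips of the shut fingers; the grasp point (between the pads) lies 19 mm behind it; z points along the fingers, y is the line along which they close (so a half turn about z gives the same grasp; the last joint's range is limited). The gripper opens to 85 mm and grips with 20 to 120 N. Pads are 22 mm wide; open, the fingers measure 114 mm over their backs; the gripper's body (76 mm by 85 mm) begins 54 mm behind the grasp point. The pads swing forward as they close: fully open they stand 13 mm farther back than shut.
Start: joints at [-1.354, 0.264, 1.604, -0, 1.274, -0.037], TCP at [0.169, -0.653, 0.231] pointing down, gripper open.
Joint ranges: [-2.63, 2.63], [-0.94, 2.18], [0.31, 2.57], [-1.31, 4.45], [0, 2.66], [-2.55, 2.55]. Speed limits (rad/s): [2.57, 2.57, 3.14, 3.14, 3.14, 3.14].

## Interface

Orientations are given as a rotation vector (axis times angle).
In Python, from workcell import sensors, viewer, job gives the robot as it stands.
- The arm moves only by the shell command python3 -m inch 'ROWS' [FORCE]. ROWS is JSON, one flat list of numbers, 7 for each row, row after row: the shift along the tool's x, y, z in mm, then the turn, a rotation vector about the tool's x, y, z in degrees, then the finger opening in mm, from 0 to 85.4. A call has exactly 8 rows; each row shifts and turns the commanded pose from where the row before left it, along the tool's axes as they then stand; what a row does not reach is not made up. A row lasts 1/10 s, in which the tool goes at most 50 mm and 8.59 degrees, less where a joint would pass 70% of its speed; a pose out of reach is approached as far as the arm can. A call is refused whole if a number of a shift passes 50 or a number of a turn 8.59, either way. A call with a gripper value outside its range is refused whole. The fingers move at their own pace and stop on an object; FORCE is the grip in N (left out, the last holds). Time passes only in rows, so rows that do not move let the fingers close, or fill a call up. It gives the time, the measured TCP pose, the force, the opening and the grip force at its end, in the units of the state.
- sensors.read_state(): the state, without advancing time (a new reading comes with each control period).
- viewer.read_camera(name): name is "scene" or "top" or "wrist"; returns the picture (400x640x3 uint8, red, green, blue); there is no depth.
- viewer.camera_params(name): a dict with "K" (3x3 intrinsics, pixels), "world_to_cam" (4x4, takes a point from world to camera coordinates). Camera axes: x right, y down, z forward; pixel columns grow to the right and rows downward; lengths in m; the calibration is good to about 2 mm. The wrist camera is an equidistant fisheye: a pixel r from the principal point sees the ray r / f radians off the axis. A picture is of the moment at which its call begins: read the wrist's pose just before it. camera_params takes no time and is no camera call; for the wrist camera it gives the pose at the moment of the call.
- job.finish_job(): hands the job in; it is judged then, once.
The state is a dict: "time": time; "q": joint angles; "joint_vel": joint speeds; "joint_torque": joint torques, N m; "tool_pos": TCP position; "tcp_rot": TCP orientation; "wrist_force": force on the tool from outside, world axes, zero at the start; "torque": the same for the moment, N m; "width": opening from 0.0 (shut) to 1.0 (fully open); "grip_force": force on a finger pad.
Only numpy, scipy, OpenCV 4.12 (cv2) and the standard library are available. Lean on these libraries where they do the work, as an engineer would, in place of code of your own. Each camera call takes 0.05 s, during which the arm holds its last target. There are 200 camera calls.

## Task

Pull the tackle tray's half-open drawer all the way out. Then put both steel sinkers away without lifting them: slide each along the pine plank and push it over the front edge so that it drops into the drawer, and leave it where it falls. Finally push the drawer fully shut; leave the float, the reel, the lure box and the bait tin standing where they are.

Things in the scene. Friction and masses are not known exactly. Their poses are not given: they have to be found in the camera images.
- shelf: Fixed low pine shelf: a plank 600 mm long (its y) and 240 mm deep (its x), 22 mm thick, top face 96 mm above the bench, on a 74 mm high block at each end. Origin: on the bench, straight below the middle of the plank's front (robot-side) edge. x points back along the depth, away from the robot, y along the front edge, z up. Turned about z by up to 0.1 rad and shifted between runs.
- plank_edge (a point): Middle of the plank's front edge, on its top face (96 mm up); axes as the shelf's.
- drawer (a joint): Drawer of the green tackle tray that stands on the bench under the plank, anywhere up to 30 mm along from its middle, its front flush with the plank's front edge. Metres pulled out, along the shelf's -x: 0 fully shut, 0.09 fully out at its stop; it starts about half out and stays where it is left (about 1.5 N friction). The tray is 300 mm wide (y) and 70 mm high.
- drawer_knob (a point): Grip point on the axis of the drawer's black knob, 36 mm above the bench; moves with the drawer; axes as the shelf's. The knob has a level stem along x, 12 mm thick and 35 mm long from the drawer front to a round head 26 mm across and 12 mm thick. The grip point lies 18 mm before the drawer front, the head's outer face 29 mm farther out (-x) than the grip point. With the drawer shut the grip point is 28 mm before the plank's edge.
- drawer_floor (a point): Centre of the drawer's inner floor, 10 mm above the bench; moves with the drawer; axes as the shelf's. The inside is 177 mm (x) by 280 mm (y) and 52 mm deep, walls 4 mm, with a 10 mm front panel 67 mm high over the bench. It lies along y at the knob's y. Fully out, its first 90 mm stand open to the sky before the plank's edge.
- disc_sinker: Loose stainless steel disc, 40 mm across, 14 mm thick, about 0.13 kg, lying flat on the plank. Origin: centre of its underside.
- bar_sinker: Loose stainless steel bar, 52 mm (its x) by 24 mm (y) by 14 mm thick, about 0.13 kg, lying flat on the plank at any yaw. Origin: centre of its underside.
- float: Orange plastic net float, a round drum 44 mm across and 45 mm high, 60 g, standing near the front edge of the plank. Origin: centre of its underside. Must stay put.
- reel: Grey aluminium spinning reel standing spool down on the plank, within a circle of 41 mm radius about its origin (centre of its underside) and 59 mm high, 0.26 kg. Must stay put.
- lure_box: Clear polystyrene lure box, shut, 72 mm (x) by 122 mm (y) by 33 mm high, plus a hinge barrel and a clasp that stand out 3 mm on its long sides, 0.45 kg. Origin: centre of its underside. Must stay put.
- bait_tin: Round steel bait tin, 62 mm across, 42 mm high, 0.25 kg. Origin: centre of its underside. Must stay put.

How it is judged:
On the way, in this order (a step that is already met when the one before it is completed fails the run):
1. the drawer is pulled fully out (at least 84 of its 90 mm) (value of joint drawer above 0.084 m), for 0.2 s.
2. both sinkers lie in the drawer while it is still at least 60 mm out (x of disc_sinker in the frame of drawer_floor between -0.095 and 0.095 m and y of disc_sinker in the frame of drawer_floor between -0.146 and 0.146 m and z of disc_sinker in the frame of drawer_floor between -0.01 and 0.048 m and x of bar_sinker in the frame of drawer_floor between -0.095 and 0.095 m and y of bar_sinker in the frame of drawer_floor between -0.146 and 0.146 m and z of bar_sinker in the frame of drawer_floor between -0.01 and 0.048 m and value of joint drawer above 0.06 m), for 0.2 s.
At the end, for the whole second after the job is handed in: Both sinkers lie at rest inside the drawer (between its walls, within 48 mm of its floor) and the drawer is shut to within 6 mm (x of disc_sinker in the frame of drawer_floor between -0.095 and 0.095 m and y of disc_sinker in the frame of drawer_floor between -0.146 and 0.146 m and z of disc_sinker in the frame of drawer_floor between -0.01 and 0.048 m and x of bar_sinker in the frame of drawer_floor between -0.095 and 0.095 m and y of bar_sinker in the frame of drawer_floor between -0.146 and 0.146 m and z of bar_sinker in the frame of drawer_floor between -0.01 and 0.048 m and linear speed of each of disc_sinker, bar_sinker below 0.02 m/s and value of joint drawer below 0.006 m); the robot touches nothing.
It fails at once if a sinker is lifted more than 20 mm off the plank (height (world z) of any of disc_sinker, bar_sinker above 0.116 m).
It fails at once if a sinker is handled (over 1 N) once it is more than 35 mm below the plank's top, instead of being left to drop ((height (world z) of disc_sinker below 0.061 m and contact force between the fingers and disc_sinker above 1 N) or (height (world z) of bar_sinker below 0.061 m and contact force between the fingers and bar_sinker above 1 N)).
It fails at once if the float, reel, lure box or bait tin is shifted by more than 15 mm (distance of any of float, reel, lure_box, bait_tin from where it was at the start of the episode above 0.015 m).
It fails at once if the float, reel, lure box or bait tin is tipped over (angle between any of float, reel, lure_box, bait_tin's own z axis and vertical above 0.35 rad).
It also fails if it takes over 70 s, if anything falls off the work surface, if the arm or the gripper's body presses on something with over 40 N, if the wrist force passes 120 N, or if a joint passes its speed limit or range.

## Working session

There is one attempt and no reset: what is moved stays moved. The work goes in short steps, Python scripts to look and compute and a shell command to move; the robot and the scene stay as the last step left them, time stands still between calls to the robot, and variables do not carry over. Pictures are saved under pics/ and viewed, at most 10 in all, crops included, and the job is handed in when it is done.

```bash
mkdir -p pics; ls; cat > h.py <<'E'
import numpy as np, cv2
from workcell import sensors, viewer, job
from scipy.spatial.transform import Rotation as R
def px2w(name,u,v,z):
    p=viewer.camera_params(name);K=np.array(p["K"]);T=np.array(p["world_to_cam"])
    d=np.linalg.inv(K)@[u,v,1]; r=T[:3,:3].T@d; c=-T[:3,:3].T@T[:3,3]
    return c+r*(z-c[2])/r[2]
def w2px(name,P):
    p=viewer.camera_params(name);T=np.array(p["world_to_cam"]);q=np.array(p["K"])@(T[:3,:3]@np.array(P)+T[:3,3]);return q[:2]/q[2]
E
python3 - <<'E'
from h import *
for n in("top","scene"):
    im=viewer.read_camera(n); cv2.imwrite(f"pics/{n}0.png",cv2.resize(im[:,:,::-1],(800,500),interpolation=cv2.INTER_CUBIC)); np.save(f"{n}0.npy",im)
    p=viewer.camera_params(n); print(n,p)
s=sensors.read_state(); print(s)
E
```

```text
pics
top {'K': array([[514.18188464,   0.        , 318.42190802],
       [  0.        , 514.18188464, 190.61263903],
       [  0.        ,   0.        ,   1.        ]]), 'world_to_cam': array([[-0.01459327, -0.99980727,  0.01313258,  0.00592426],
       [-0.98673674,  0.01227639, -0.16186379,  0.67093978],
       [ 0.16167137, -0.01532052, -0.98672572,  0.96314926],
       [ 0.        ,  0.        ,  0.        ,  1.        ]])}
scene {'K': array([[437.15914707,   0.        , 314.86089074],
       [  0.        , 437.15914707, 202.31094765],
       [  0.        ,   0.        ,   1.        ]]), 'world_to_cam': array([[ 0.8527459 ,  0.52217641,  0.01249878, -0.5856934 ],
       [ 0.3040536 , -0.47679684, -0.82475219, -0.13359867],
       [-0.42470676,  0.70710435, -0.56535617,  1.06499034],
       [ 0.        ,  0.        ,  0.        ,  1.        ]])}
{'time': 0.1, 'q': array([-1.35392332e+00,  2.64694007e-01,  1.60527006e+00, -1.61843427e-05,
        1.27371175e+00, -3.68966005e-02]), 'joint_vel': array([ 0.00052689, -0.00038986, -0.00206579,  0.001099  ,  0.00046652,
       -0.00156264]), 'joint_torque': array([ 6.34952357e-04, -5.16709971e+01, -3.68589556e+01, -1.12760240e-04,
        6.27365152e-03,  3.37112021e-05]), 'tool_pos': array([ 0.16931059, -0.65271814,  0.23005801]), 'tcp_rot': array([-3.11427950e+00, -3.97296640e-01,  3.18056337e-04]), 'wrist_force': array([-0.35327655,  0.10596915,  0.37802932]), 'torque': array([-0.01914377, -0.02628707, -0.04613351]), 'grip_force': 0.0, 'width': 1.0003310001733967}
```

View pics/top0.png

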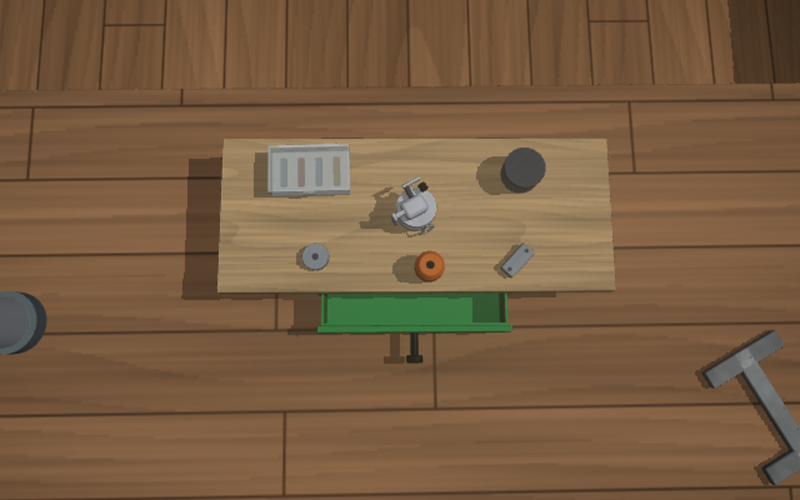

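View pics/scene0.png

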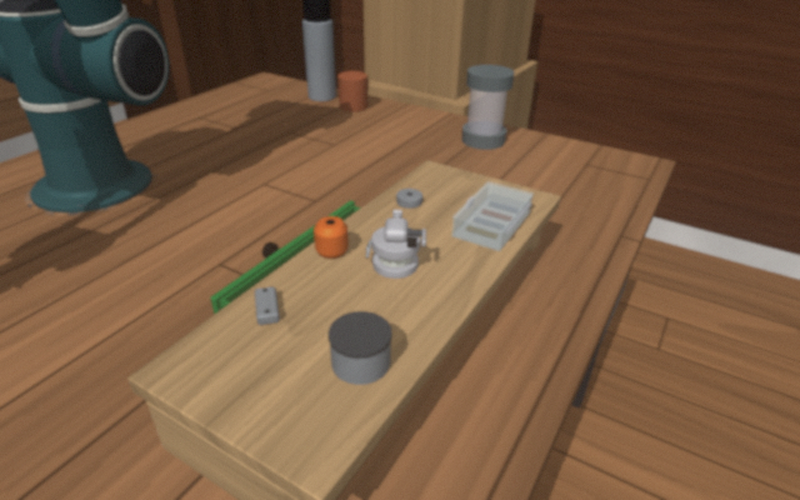

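The top view (800 px wide) shows the disc at (315,257), bar at (517,260), float at (430,266), reel at (415,210), drawer front from 319 to 511 at row 330, knob head at (415,358). The plank's front corners are at (218,292) and (615,291). I'll turn these into positions.

```bash
python3 - <<'E'
from h import *
np.set_printoptions(precision=4,suppress=True)
f=lambda u,v,z:px2w("top",u*.8,v*.8,z)
L=f(218,292,.096);Rr=f(615,291,.096);bl=f(223,139,.096);br=f(607,139,.096)
print("edge",L,Rr,np.linalg.norm(L-Rr),np.linalg.norm(L-bl),bl,br)
m=(L+Rr)/2; ey=(L-Rr)/np.linalg.norm(L-Rr); ex=np.array([ey[1],-ey[0],0]); print("yaw",np.arctan2(ex[1],ex[0]),m)
for n,u,v,z in[("disc",315,257,.11),("bar",517,260,.11),("bar e1",507,272,.11),("bar e2",529,248,.11),("float",430,266,.141),("reel",415,215,.12),("knobhead",415,358,.04),("stem",415,345,.036),("drL",319,330,.067),("drR",511,329,.067),("tin",523,170,.138),("lure",309,170,.12)]:
    p=f(u,v,z); d=p-m; print(n,p,"shelf",d@ex,d@ey)
im=np.load("top0.npy")
c=im[170:300,170:510]; cv2.imwrite("pics/crop.png",cv2.resize(c[:,:,::-1],(800,306),interpolation=cv2.INTER_CUBIC))
E
```

```text
edge [0.5863 0.2673 0.096 ] [ 0.5797 -0.3278  0.096 ] 0.5951994369765807 0.23738631904846158 [0.8237 0.2669 0.096 ] [ 0.8175 -0.3318  0.096 ]
yaw -0.011025637761553284 [ 0.583  -0.0303  0.096 ]
disc [0.6352 0.1215 0.11  ] shelf 0.050533350231402506 0.15236712375742295
bar [ 0.6268 -0.1793  0.11  ] shelf 0.04547678424447614 -0.14852672911851122
bar e1 [ 0.6091 -0.1636  0.11  ] shelf 0.027525923056285477 -0.133017028505626
bar e2 [ 0.6447 -0.1981  0.11  ] shelf 0.06354019988925298 -0.16713922475194307
float [ 0.6158 -0.0472  0.141 ] shelf 0.033013281944740125 -0.016582335939027217
reel [ 0.6951 -0.0279  0.12  ] shelf 0.11202865072896243 0.0035555339652949256
knobhead [ 0.4838 -0.0271  0.04  ] shelf -0.09919377014136914 0.0020762584162559994
stem [ 0.5038 -0.0276  0.036 ] shelf -0.07920334109111538 0.0017625838895057872
drL [0.5286 0.1197 0.067 ] shelf -0.056033903226784 0.1493378190202126
drR [ 0.5259 -0.174   0.067 ] shelf -0.05548481459614732 -0.14435709499102778
tin [ 0.7575 -0.1885  0.138 ] shelf 0.17622672785005775 -0.1563387612668833
lure [0.7659 0.1302 0.12  ] shelf 0.18116350381575133 0.16249485503479813
```

View pics/crop.png

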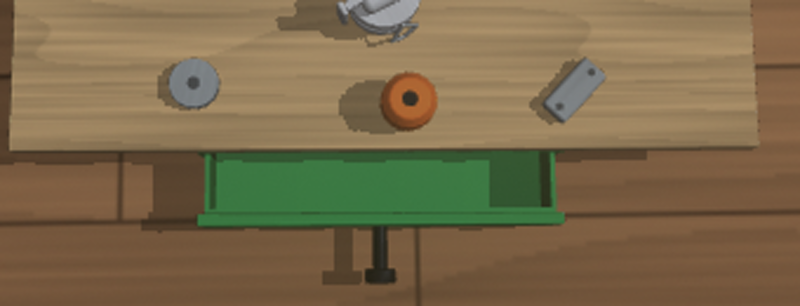

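The crop confirms the geometry: the disc and bar lie just outside the drawer's y span (−0.14 to 0.14 in the shelf frame), so both need sliding inward about 60 mm. The drawer is about 45 mm out, with the stem at y ≈ 0.002. I'll go to the knob first.

```bash
cat >> h.py <<'E'
np.set_printoptions(precision=4,suppress=True)
M=np.array([.583,-.0303,0]);YAW=-.011
def S(x,y): # shelf to world
    c,s=np.cos(YAW),np.sin(YAW);return M[:2]+[c*x-s*y,s*x+c*y]
def togo(x,y,z,yawdeg): # shelf x,y, world z, tool-x yaw relative to shelf x
    s=sensors.read_state();Rm=R.from_rotvec(s["tcp_rot"]).as_matrix()
    t=R.from_euler("z",yawdeg+np.degrees(YAW),degrees=True).as_matrix()@np.diag([1,-1,-1.])
    rv=np.degrees(R.from_matrix(Rm.T@t).as_rotvec())
    d=np.r_[S(x,y),z]-s["tool_pos"]
    print("turn",rv,"then shift",1000*t.T@d,"| now-frame shift",1000*Rm.T@d,"F",s["wrist_force"],"w",s["width"]*85.4,"q6",s["q"][5],"t",s["time"])
E
python3 -m inch '[0,0,0,0,0,7.5,85, 0,0,0,0,0,7.5,85, 22,-42,0,0,0,0,85, 22,-42,0,0,0,0,85, 22,-42,0,0,0,0,85, 22,-42,0,0,0,0,85, 22,-42,0,0,0,0,85, 22,-42,0,0,0,0,85]' 30
python3 -m inch '[22,-42,0,0,0,0,85, 22,-42,0,0,0,0,85, 22,-42,0,0,0,0,85, 22,-42,0,0,0,0,85, 22,-42,0,0,0,0,85, 22,-42,0,0,0,0,85, 22,-42,0,0,0,0,85, 22,-42,0,0,0,0,85]'
python3 -c "
from h import *
togo(-.0735,.002,.10,0)"
```

```text
time: 0.9
tool_pos: [0.3038, -0.4004, 0.2308]
tcp_rot: [-3.141, 0.013, 0.0]
wrist_force: [1.1, 0.2, 0.2]
width: 0.992
grip_force: 0.0
time: 1.7
tool_pos: [0.4824, -0.0659, 0.2311]
tcp_rot: [3.141, -0.012, -0.0]
wrist_force: [0.8, -1.5, -0.6]
width: 0.999
grip_force: 0.0
turn [0.0081 0.0078 0.1814] then shift [ 26.6815 -38.7024 131.0522] | now-frame shift [ 26.8219 -38.6362 131.0431] F [ 0.8197 -1.473  -0.6052] w 85.3298709007141 q6 1.3918810165017004 t 1.7
```

```bash
python3 -m inch '[26,-38,0,0,0,0,85, 0,0,45,0,0,0,85, 0,0,45,0,0,0,85, 0,0,40,0,0,0,85, 0,0,0,0,0,0,85, 0,0,0,0,0,0,85, 0,0,0,0,0,0,85, 0,0,0,0,0,0,85]'
python3 - <<'E'
from h import *
togo(-.0735,.002,.017,0)
im=viewer.read_camera("wrist");cv2.imwrite("pics/w1.png",im[:,:,::-1])
p=viewer.camera_params("wrist");T=p["world_to_cam"];K=p["K"]
for n,x,y,z in[("grip",-.0735,.002,.036),("head",-.1025,.002,.036),("edge",0,.002,.096),("drL",-.0555,.149,.067),("disc",.0505,.152,.11)]:
    q=T[:3,:3]@np.r_[S(x,y),z]+T[:3,3];th=np.arctan2(np.hypot(q[0],q[1]),q[2]);a=np.arctan2(q[1],q[0])
    print(n,K[0,2]+K[0,0]*th*np.cos(a),K[1,2]+K[1,1]*th*np.sin(a))
E
```

```text
time: 2.5
tool_pos: [0.5108, -0.0305, 0.1042]
tcp_rot: [3.141, -0.013, 0.008]
wrist_force: [1.1, 0.1, 0.4]
width: 0.997
grip_force: 0.0
turn [ 0.0286 -0.2983  0.1514] then shift [-1.3241 -2.9902 87.2264] | now-frame shift [-1.7703 -3.0378 87.2168] F [1.0524 0.1346 0.4499] w 85.10515585598283 q6 1.4708246959923388 t 2.5
grip 318.1475577484454 219.3813159936885
head 318.27815822593703 254.3112576736705
edge 316.25497307632986 123.40074782046898
drL 116.93175590531544 209.151626226982
disc 56.44406153614864 59.59818171857333
```

View pics/w1.png

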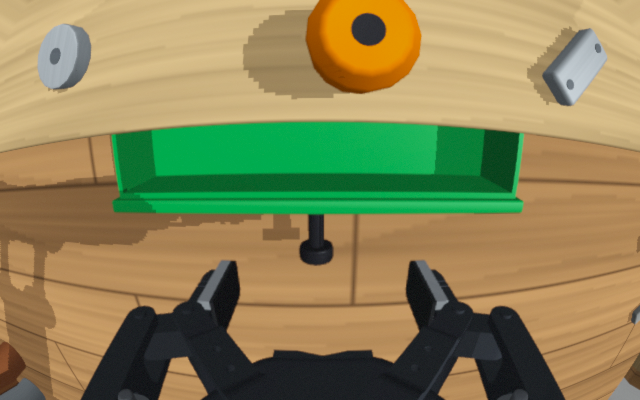

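Wrist view: knob head face at about (316,254) against a predicted (318,254), drawer's left corner at (114,211) against (117,209), disc at (56,56) against (56,60). The estimates hold, so I'll descend and grip.

```bash
python3 -m inch '[-2,-2,30,0,0,0,85, 0,0,30,0,0,0,85, 0,0,27,0,0,0,60, 0,0,0,0,0,0,30, 0,0,0,0,0,0,5, 0,0,0,0,0,0,5, 0,0,0,0,0,0,5, 0,0,0,0,0,0,5]' 40
python3 -m inch '[-8,0,0,0,0,0,5, -8,0,0,0,0,0,5, -8,0,0,0,0,0,5, -8,0,0,0,0,0,5, -7,0,0,0,0,0,5, -5,0,0,0,0,0,5, -3,0,0,0,0,0,5, 0,0,0,0,0,0,5]'
```

```text
time: 3.35
tool_pos: [0.5086, -0.0256, 0.0167]
tcp_rot: [-3.137, 0.016, -0.006]
wrist_force: [-0.2, 11.6, 3.3]
width: 0.126
grip_force: 38.9
time: 4.15
tool_pos: [0.4679, -0.0253, 0.0169]
tcp_rot: [-3.138, 0.017, -0.029]
wrist_force: [20.0, 14.4, -19.1]
width: 0.121
grip_force: 39.2
```

```bash
python3 -m inch '[-3,0,0,0,0,0,5, 0,0,0,0,0,0,5, 0,0,0,0,0,0,5, 0,0,0,0,0,0,5, 0,0,0,0,0,0,5, 0,0,0,0,0,0,5, 0,0,0,0,0,0,5, 0,0,0,0,0,0,5]'
python3 - <<'E'
from h import *
im=viewer.read_camera("top");cv2.imwrite("pics/t2.png",cv2.resize(im[190:310,220:440,::-1],(800,436),interpolation=cv2.INTER_CUBIC))
for x in(-.094,-.1): print([((w2px("top",np.r_[S(x,y),.067])-[220,190])*3.636) for y in(.149,-.144)])
E
```

```text
time: 4.95
tool_pos: [0.467, -0.0253, 0.0173]
tcp_rot: [-3.138, 0.017, -0.034]
wrist_force: [24.4, 15.3, -22.2]
width: 0.126
grip_force: 39.2
[array([127.5392, 342.6104]), array([688.2427, 340.4343])]
[array([127.3509, 354.32  ]), array([688.6121, 352.0942])]
```

View pics/t2.png

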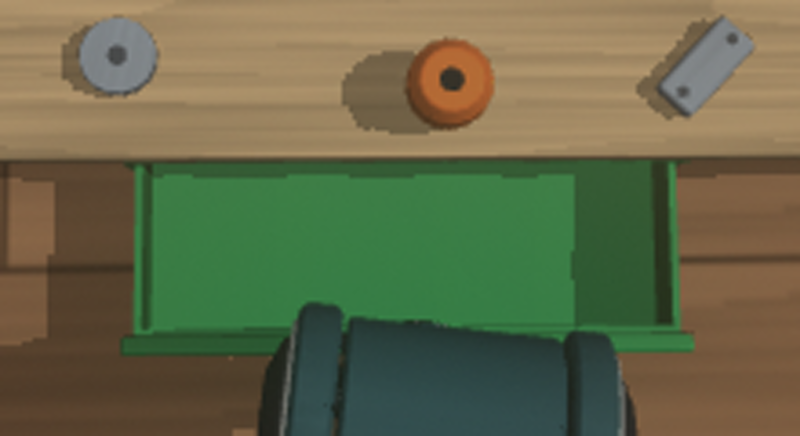

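The top view shows the drawer front edge at about row 350, which puts the panel at −0.098 to −0.10, so it is fully out. Next I release, lift and turn for the disc.

```bash
python3 -m inch '[5,0,0,0,0,0,30, 0,0,0,0,0,0,85, 0,0,0,0,0,0,85, 0,0,0,0,0,0,85, 0,0,-50,0,0,0,85, 0,0,-50,0,0,0,85, 0,0,-50,0,0,0,85, 0,0,-20,0,0,-8,85]' 20
python3 -m inch '[0,0,0,0,0,-8.5,85, 0,0,0,0,0,-8.5,85, 0,0,0,0,0,-8.5,85, 0,0,0,0,0,-8.5,85, 0,0,0,0,0,-8.5,85, 0,0,0,0,0,-8.5,85, 0,0,0,0,0,-8.5,85, 0,0,0,0,0,-8.5,85]'
python3 -m inch '[0,0,0,0,0,-8,85, 0,0,0,0,0,-6,85, 0,0,0,0,0,0,85, 0,0,0,0,0,0,85, 0,0,0,0,0,0,85, 0,0,0,0,0,0,85, 0,0,0,0,0,0,85, 0,0,0,0,0,0,85]'
python3 -c "
from h import *
togo(.0505,.152,.2,90)"
```

```text
time: 5.8
tool_pos: [0.464, -0.0283, 0.19]
tcp_rot: [3.133, 0.21, 0.013]
wrist_force: [0.8, -0.3, 0.4]
width: 0.992
grip_force: 0.0
time: 6.6
tool_pos: [0.4608, -0.0279, 0.1841]
tcp_rot: [-2.478, -1.931, 0.001]
wrist_force: [0.2, 0.5, -0.6]
width: 0.991
grip_force: 0.0
time: 7.4
tool_pos: [0.4615, -0.0277, 0.1843]
tcp_rot: [2.231, 2.212, 0.0]
wrist_force: [-0.4, 0.0, -1.1]
width: 0.998
grip_force: 0.0
turn [ 0.002  -0.0009  0.1521] then shift [150.7086 172.0133 -15.7069] | now-frame shift [150.2516 172.4134 -15.6987] F [-0.4169  0.0301 -1.1122] w 85.20791179560008 q6 -0.10544862908140452 t 7.4
```

```bash
python3 -m inch '[25,29,0,0,0,0,70, 25,29,0,0,0,0,70, 25,29,0,0,0,0,70, 25,29,0,0,0,0,70, 25,28,0,0,0,0,70, 25,28,0,0,0,0,70, 0,0,20,0,0,0,70, 0,0,20,0,0,0,70]'
python3 - <<'E'
from h import *
togo(.0505,.152,.1,90)
im=viewer.read_camera("wrist");cv2.imwrite("pics/w2.png",im[:,:,::-1])
E
```

```text
time: 8.2
tool_pos: [0.6364, 0.1222, 0.1443]
tcp_rot: [2.228, 2.213, 0.003]
wrist_force: [-1.0, -0.5, -0.2]
width: 0.819
grip_force: 0.0
turn [ 0.1135 -0.0191  0.2453] then shift [-1.1046 -1.1916 44.3427] | now-frame shift [-1.1141 -1.2842 44.3399] F [-0.9955 -0.5121 -0.1798] w 69.96496349664433 q6 0.15802565253262837 t 8.2
```

View pics/w2.png

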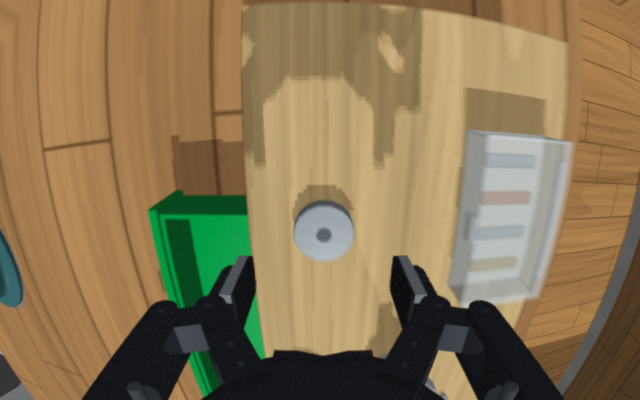

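The wrist view shows the disc at (324,231), centred between the fingers (mid at about 322), with the drawer still fully out. I'll descend and grip lightly.

```bash
python3 -m inch '[-1,-1,22,0,0,0,65, 0,0,22,0,0,0,60, 0,0,0,0,0,0,50, 0,0,0,0,0,0,42, 0,0,0,0,0,0,36, 0,0,0,0,0,0,36, 0,0,0,0,0,0,36, 0,0,0,0,0,0,36]' 20

```

```text
time: 9.05
tool_pos: [0.6341, 0.12, 0.1011]
tcp_rot: [2.23, 2.212, 0.001]
wrist_force: [0.2, 0.3, 1.1]
width: 0.45
grip_force: 20.6
```

```bash
python3 -m inch '[-10,0,0,0,0,0,36, -10,0,0,0,0,0,36, -10,0,0,0,0,0,36, -10,0,0,0,0,0,36, -10,0,0,0,0,0,36, -10,0,0,0,0,0,36, -5,-5,0,0,0,0,36, 0,-10,0,0,0,0,36]'
python3 -m inch '[0,-10,0,0,0,0,36, 0,-10,0,0,0,0,36, 0,-3,0,0,0,0,36, 0,0,0,0,0,0,36, 0,0,0,0,0,0,60, 0,0,0,0,0,0,70, 0,0,0,0,0,0,70, 0,0,0,0,0,0,70]'
python3 - <<'E'
from h import *
togo(.0125,.087,.1,90)
im=viewer.read_camera("wrist");cv2.imwrite("pics/w3.png",im[:,:,::-1])
E
```

```text
time: 9.85
tool_pos: [0.6194, 0.0536, 0.101]
tcp_rot: [2.229, 2.209, 0.003]
wrist_force: [3.5, -0.0, 5.5]
width: 0.451
grip_force: 20.9
time: 10.65
tool_pos: [0.5942, 0.0553, 0.0994]
tcp_rot: [-2.229, -2.212, 0.002]
wrist_force: [0.6, 0.4, 0.8]
width: 0.818
grip_force: 0.0
turn [-0.1164  0.0111  0.1818] then shift [ 1.326   2.2694 -0.6399] | now-frame shift [ 1.3186  2.2723 -0.6447] F [0.6249 0.3961 0.7936] w 69.89262888368643 q6 0.05890387499660222 t 10.65
```

View pics/w3.png

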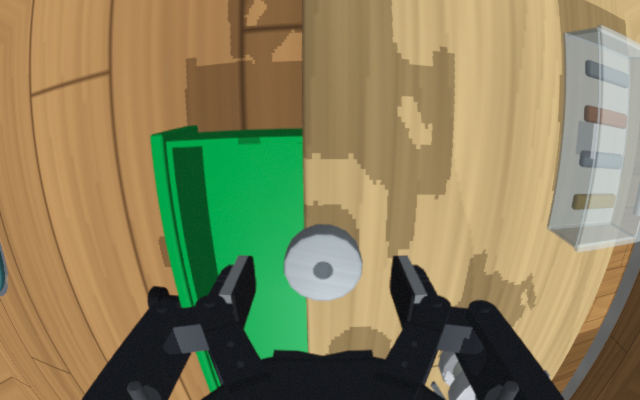

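The disc's centre, at (322,268), sits about 10 mm behind the plank edge (column 304) and over the drawer's span. Next I narrow the fingers, lower them 2 mm and push with the rear finger.

```bash
python3 -m inch '[0,0,2,0,0,0,55, 0,0,0,0,0,0,55, 0,-6,0,0,0,0,55, 0,-6,0,0,0,0,55, 0,-6,0,0,0,0,55, 0,-6,0,0,0,0,55, 0,-6,0,0,0,0,55, 0,-6,0,0,0,0,55]'
python3 -m inch '[0,-6,0,0,0,0,55, 0,-6,0,0,0,0,55, 0,0,0,0,0,0,55, 0,0,0,0,0,0,55, 0,0,0,0,0,0,55, 0,0,-30,0,0,0,55, 0,0,-45,0,0,0,55, 0,0,0,0,0,0,55]'
python3 - <<'E'
from h import *
togo(.0455,-.1485,.18,134)
im=viewer.read_camera("wrist");cv2.imwrite("pics/w4.png",im[:,:,::-1])
E
```

```text
time: 11.5
tool_pos: [0.5583, 0.0555, 0.0982]
tcp_rot: [-2.23, -2.212, 0.001]
wrist_force: [-0.4, 0.1, -0.3]
width: 0.644
grip_force: 0.0
time: 12.3
tool_pos: [0.5523, 0.0559, 0.1803]
tcp_rot: [2.224, 2.207, 0.015]
wrist_force: [1.1, -0.5, 0.1]
width: 0.644
grip_force: 0.0
turn [  0.6929   0.2285 -43.8294] then shift [-222.1718 -107.3029    0.3433] | now-frame shift [-234.5844   76.4415    1.1049] F [ 1.1102 -0.4967  0.1003] w 54.95735282373679 q6 0.06403045696748971 t 12.3
```

View pics/w4.png

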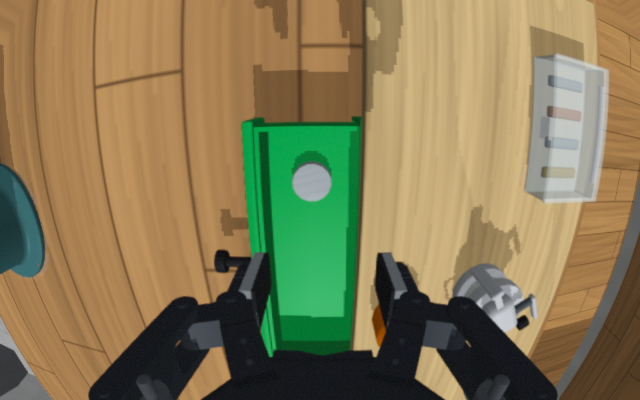

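The disc lies flat in the drawer at (312,182). Now the bar.

```bash
python3 -m inch '[-46,15,0,0,0,0,50, -46,15,0,0,0,0,50, -46,15,0,0,0,0,50, -46,15,0,0,0,0,50, -46,15,0,0,0,0,50, -4,1,0,0,0,-8,50, 0,0,0,0,0,-8,50, 0,0,0,0,0,-8,50]'
python3 -m inch '[0,0,0,0,0,-8,50, 0,0,0,0,0,-8,50, 0,0,0,0,0,-3.8,50, 0,0,18,0,0,0,50, 0,0,18,0,0,0,50, 0,0,0,0,0,0,50, 0,0,0,0,0,0,50, 0,0,0,0,0,0,50]'
python3 - <<'E'
from h import *
togo(.0455,-.1485,.1,134)
im=viewer.read_camera("wrist");cv2.imwrite("pics/w5.png",im[:,:,::-1])
E
```

```text
time: 13.15
tool_pos: [0.6207, -0.1798, 0.1714]
tcp_rot: [-1.715, -2.629, 0.001]
wrist_force: [-0.2, 0.4, -0.0]
width: 0.583
grip_force: 0.0
time: 13.95
tool_pos: [0.6218, -0.1791, 0.1378]
tcp_rot: [1.244, 2.884, 0.0]
wrist_force: [0.2, -0.2, 0.9]
width: 0.586
grip_force: 0.0
turn [ 0.0233  0.0428 -0.0273] then shift [-3.6206  3.5713 37.8482] | now-frame shift [-3.5906  3.5576 37.8524] F [ 0.1751 -0.1982  0.9032] w 50.04192378247521 q6 -1.075432817362012 t 13.95
```

View pics/w5.png

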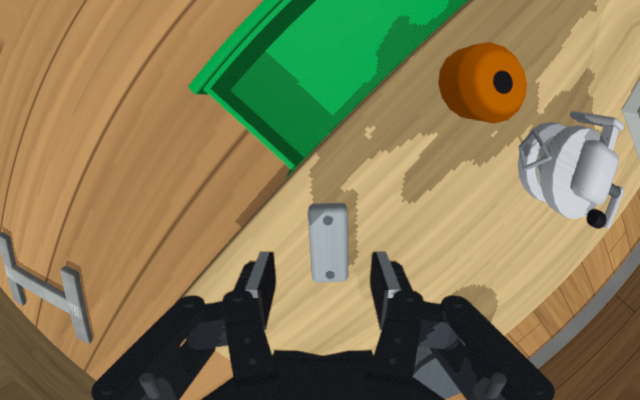

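The bar runs vertically, centred at (328,243), about 3 mm right of the finger midpoint as computed. I'll descend and grip.

```bash
python3 -m inch '[-3,4,19,0,0,0,50, 0,0,19,0,0,0,50, 0,0,0,0,0,0,40, 0,0,0,0,0,0,30, 0,0,0,0,0,0,20, 0,0,0,0,0,0,20, 0,0,0,0,0,0,20, 0,0,0,0,0,0,20]' 20
python3 -m inch '[7.2,7,0,0,0,0,20, 7.2,7,0,0,0,0,20, 7.2,7,0,0,0,0,20, 7.2,7,0,0,0,0,20, 7.2,7,0,0,0,0,20, 7.2,7,0,0,0,0,20, 2,2,0,0,0,0,20, 0,0,0,0,0,0,20]'
python3 -m inch '[0,0,0,0,0,7.5,20, 0,0,0,0,0,7.5,20, 0,0,0,0,0,7.5,20, 0,0,0,0,0,7.5,20, 0,0,0,0,0,7.5,20, 0,0,0,0,0,6.5,20, 0,0,0,0,0,0,20, 0,0,0,0,0,0,20]'
python3 -c "
from h import *
togo(.012,-.085,.1,90)"
```

```text
time: 14.8
tool_pos: [0.6271, -0.1787, 0.1006]
tcp_rot: [1.243, 2.883, 0.0]
wrist_force: [-1.0, 0.3, 3.7]
width: 0.274
grip_force: 22.7
time: 15.6
tool_pos: [0.6282, -0.1141, 0.1006]
tcp_rot: [1.242, 2.883, 0.001]
wrist_force: [0.2, -0.6, 6.6]
width: 0.272
grip_force: 23.0
time: 16.4
tool_pos: [0.6282, -0.1141, 0.1006]
tcp_rot: [2.233, 2.208, 0.003]
wrist_force: [0.5, -0.5, 6.8]
width: 0.274
grip_force: 22.6
turn [ 0.1319 -0.0271 -0.0133] then shift [ -1.7055 -34.1646   0.6139] | now-frame shift [ -1.7138 -34.1655   0.5344] F [ 0.5234 -0.5174  6.832 ] w 23.408367030960996 q6 -0.20850422414090947 t 16.4
```

```bash
python3 -m inch '[0,-9,0,0,0,0,20, 0,-9,0,0,0,0,20, 0,-9,0,0,0,0,20, 0,-7,0,0,0,0,20, 0,0,0,0,0,0,20, 0,0,0,0,0,0,45, 0,0,0,0,0,0,45, 0,0,2,0,0,0,45]'
python3 -m inch '[0,-6,0,0,0,0,45, 0,-6,0,0,0,0,45, 0,-6,0,0,0,0,45, 0,-6,0,0,0,0,45, 0,-6,0,0,0,0,45, 0,-6,0,0,0,0,45, 0,-6,0,0,0,0,45, 0,0,0,0,0,0,45]'
python3 -m inch '[0,0,0,0,0,0,45, 0,0,-45,0,0,0,45, 0,0,-45,0,0,0,45, 0,0,0,0,0,0,45, 0,0,0,0,0,0,45, 0,0,0,0,0,0,45, 0,0,0,0,0,0,45, 0,0,0,0,0,0,45]'
python3 - <<'E'
from h import *
togo(-.17,.002,.19,90)
im=viewer.read_camera("wrist");cv2.imwrite("pics/w6.png",im[:,:,::-1])
E
```

```text
time: 17.2
tool_pos: [0.5923, -0.1144, 0.0964]
tcp_rot: [-2.233, -2.208, 0.001]
wrist_force: [-0.0, -1.0, 0.7]
width: 0.525
grip_force: 0.0
time: 18.0
tool_pos: [0.5501, -0.1144, 0.0971]
tcp_rot: [-2.234, -2.208, 0.001]
wrist_force: [-0.0, 0.3, 0.5]
width: 0.529
grip_force: 0.0
time: 18.8
tool_pos: [0.5502, -0.1142, 0.1855]
tcp_rot: [-2.232, -2.207, 0.002]
wrist_force: [0.0, -0.0, -0.1]
width: 0.528
grip_force: 0.0
turn [-0.1706 -0.0418 -0.027 ] then shift [  86.2573 -138.1433   -4.4759] | now-frame shift [  86.1954 -138.1966   -4.0017] F [ 0.0265 -0.0309 -0.0603] w 45.12423498750945 q6 -0.23751366117404468 t 18.8
```

View pics/w6.png

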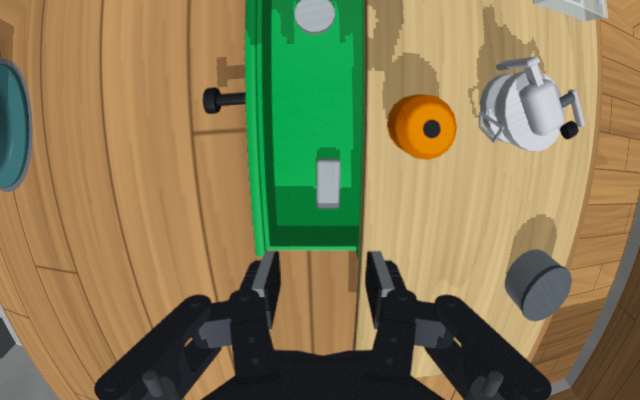

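Both sinkers lie in the drawer (disc at (315,12), bar at (328,183)), and float, reel and tin are undisturbed. Now I shut the drawer by pushing on the knob head.

```bash
python3 -m inch '[21.5,-37,0,0,0,0,0, 21.5,-37,0,0,0,0,0, 21.5,-37,0,0,0,0,0, 21.5,-37,0,0,0,0,0, 0,0,0,0,0,0,0, 0,0,50,0,0,0,0, 0,0,50,0,0,0,0, 0,0,0,0,0,0,0]'
python3 -m inch '[0,0,45,0,0,0,0, 0,0,7,0,0,0,0, 0,0,0,0,0,0,0, 0,6,0,0,0,0,0, 0,6,0,0,0,0,0, 0,6,0,0,0,0,0, 0,6,0,0,0,0,0, 0,0,0,0,0,0,0]'
python3 -c "
from h import *
togo(-.0715,.002,.032,90)"
```

```text
time: 19.65
tool_pos: [0.398, -0.0261, 0.0811]
tcp_rot: [-2.226, -2.201, 0.013]
wrist_force: [-2.2, -0.5, -1.0]
width: 0.001
grip_force: 0.0
time: 20.45
tool_pos: [0.43, -0.0271, 0.0361]
tcp_rot: [2.233, 2.208, 0.002]
wrist_force: [0.2, 0.6, 0.2]
width: 0.003
grip_force: 0.0
turn [ 0.1254  0.0117 -0.0194] then shift [ 0.5322 81.5516  4.1024] | now-frame shift [ 0.5607 81.5422  4.2807] F [0.1824 0.5553 0.2075] w 0.21866663576368503 q6 -0.10960805306108598 t 20.45
```

```bash
python3 -m inch '[0,9,0,0,0,0,0, 0,9,0,0,0,0,0, 0,9,0,0,0,0,0, 0,9,0,0,0,0,0, 0,9,0,0,0,0,0, 0,9,0,0,0,0,0, 0,9,0,0,0,0,0, 0,9,0,0,0,0,0]'
python3 -m inch '[0,3,0,0,0,0,0, 0,3,0,0,0,0,0, 0,3,0,0,0,0,0, 0,0,0,0,0,0,0, 0,0,0,0,0,0,0, 0,0,0,0,0,0,0, 0,0,0,0,0,0,0, 0,0,0,0,0,0,0]'
python3 -c "
from h import *
togo(-.0715,.002,.032,90)"
```

```text
time: 21.25
tool_pos: [0.5008, -0.0278, 0.0351]
tcp_rot: [-2.234, -2.208, 0.0]
wrist_force: [-1.6, 1.8, -0.4]
width: -0.001
grip_force: 1.0
time: 22.05
tool_pos: [0.5093, -0.028, 0.0354]
tcp_rot: [2.234, 2.208, 0.0]
wrist_force: [-0.5, 0.1, 0.5]
width: 0.0
grip_force: 0.0
turn [ 0.0204  0.0022 -0.0319] then shift [0.5233 2.2288 3.3883] | now-frame shift [0.5247 2.2273 3.3891] F [-0.4968  0.1104  0.4906] w 0.013321238680535823 q6 -0.09221982780115437 t 22.05
```

Not at the end stop yet, so I'll keep going in small steps until the force rises.

```bash
python3 -m inch '[0,2,0,0,0,0,0, 0,2,0,0,0,0,0, 0,2,0,0,0,0,0, 0,0,0,0,0,0,0, 0,0,0,0,0,0,0, 0,0,0,0,0,0,0, 0,0,0,0,0,0,0, 0,0,0,0,0,0,0]'
```

```text
time: 22.85
tool_pos: [0.5132, -0.028, 0.0348]
tcp_rot: [-2.232, -2.207, 0.005]
wrist_force: [-5.8, -0.0, 4.1]
width: -0.001
grip_force: 3.1
```

```bash
python3 -m inch '[0,2,0,0,0,0,0, 0,2,0,0,0,0,0, 0,0,0,0,0,0,0, 0,0,0,0,0,0,0, 0,0,0,0,0,0,0, 0,0,0,0,0,0,0, 0,0,0,0,0,0,0, 0,0,0,0,0,0,0]'
```

```text
time: 23.65
tool_pos: [0.5134, -0.0279, 0.0341]
tcp_rot: [-2.227, -2.203, 0.013]
wrist_force: [-14.6, -0.0, 11.2]
width: -0.0
grip_force: 7.7
```

The force rises with no motion at 0.5134, so the drawer is at its stop; the head face is then at about −57 mm, which matches shut. I'll back off and check the top image by code.

```bash
python3 -m inch '[0,-10,0,0,0,0,0, 0,-20,0,0,0,0,0, 0,-20,0,0,0,0,0, 0,-20,0,0,0,0,0, 0,0,-50,0,0,0,0, 0,0,-50,0,0,0,0, 0,0,-50,0,0,0,0, 0,0,0,0,0,0,0]'
python3 -m inch '[-40,0,0,0,0,0,0, -40,0,0,0,0,0,0, -40,0,0,0,0,0,0, -40,0,0,0,0,0,0, -40,0,0,0,0,0,0, -40,0,0,0,0,0,0, 0,0,0,0,0,0,0, 0,0,0,0,0,0,0]'
python3 - <<'E'
from h import *
im=viewer.read_camera("top").astype(int)
g=(im[:,:,1]>im[:,:,0]+30)&(im[:,:,1]>im[:,:,2]+20)
v,u=np.nonzero(g);print(len(v),v.min(),v.max(),u.min(),u.max())
for z in(.067,.02):print([w2px("top",np.r_[S(x,.1),z])[1] for x in(-.01,-.016)])
d=(im.max(2)<60);d=d[230:300,310:350];v,u=np.nonzero(d);print("dark knob rows",v.max()+230, "pred head", [w2px("top",np.r_[S(x,.002),.03]) for x in(-.057,-.063)])
print(sensors.read_state()["wrist_force"])
E
```

```text
time: 24.45
tool_pos: [0.4555, -0.0279, 0.194]
tcp_rot: [2.225, 2.199, 0.017]
wrist_force: [1.0, -1.0, 0.4]
width: 0.005
grip_force: 0.0
time: 25.25
tool_pos: [0.4464, -0.2679, 0.1848]
tcp_rot: [-2.236, -2.206, -0.001]
wrist_force: [0.4, 1.2, -0.5]
width: 0.003
grip_force: 0.0
706 235 239 254 408
[np.float64(239.73612339815827), np.float64(242.866372403887)]
[np.float64(241.31417084379788), np.float64(244.30553190825785)]
dark knob rows 264 pred head [array([331.6974, 264.6333]), array([331.721 , 267.6944])]
[ 0.171   0.7636 -0.3767]
```

Both the panel (max row 239, predicted 239.7) and the knob (row 264, predicted 264.6) match the fully shut drawer.

```bash
python3 -c "
from workcell import job
print(job.finish_job())"
```

```text
the job is handed in; nothing more can be done
None
```

I handed the job in at about 25 s, with the drawer pulled fully out, both sinkers slid off the plank edge into it, and the drawer pushed shut (confirmed in the top image); float, reel, lure box and bait tin were not touched, and no verdict came back.

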